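# Third hand: press the pivot bracket on the sprung fence

### The arm

A 6-joint arm with a two-finger parallel gripper is mounted at the origin on the work surface. World frame = base frame: x ahead of the robot, y to its left, z up, the work surface at z = 0. Lengths are in m, angles in rad, forces in N, time in s.
With the tool pointing down it reaches from about 0.425 to 0.95 m from the base axis. Payload 3.5 kg.
Tool frame: the origin (TCP) lies on the centre line of the jaws, within the pads' length; the fingertips stand 25 mm ahead of it and the grasp point (between the pads) lies 6 mm ahead of it (ctrl.finger_overhang is the distance from the TCP to the fingertips, in m); z points along the fingers, y is the line along which they close (so a half turn about z gives the same grasp; the last joint's range is limited). The gripper opens to 85 mm and grips with 20 to 120 N. Pads are 22 mm wide; open, the fingers measure 114 mm over their backs; the gripper's body (76 mm by 85 mm) begins 54 mm behind the grasp point. The pads swing forward as they close: fully open they stand 13 mm farther back than shut.
Start: joints at [1.062, 0.286, 1.577, -0, 1.279, -0.15], TCP at [0.237, 0.632, 0.256] pointing down, gripper open.
Joint ranges: [-2.77, 2.77], [-0.9, 2.22], [0.21, 2.48], [-1.53, 4.67], [0.24, 2.81], [-2.84, 2.84]. Speed limits (rad/s): [2.79, 2.79, 3.14, 3.14, 3.14, 3.14].

### API

Orientations are given as a unit quaternion [x, y, z, w].
In Python, from plant import get_state, imaging, job, ctrl gives the robot as it stands.
- The arm moves only by the tool jog_arm, never from a script. Its argument "increments" is a list of rows, each an object of numbers: "dx", "dy", "dz": the shift along the world's x, y, z each as a share of 12 cm, from -1 to 1; "ax", "ay", "az": the turn, a rotation vector about the world's x, y, z each as a share of pi/2 rad, from -1 to 1; "gripper": the gripper command: -1 is shut, 1 is fully open, values between are in proportion. A call has 1 to 10 rows; each row is the pose to reach, as a shift and turn from the pose commanded when the call began; what a row does not reach only later rows make up. A row lasts 1/10 s, in which the tool goes at most 50 mm and 8.59 degrees, less where a joint would pass 70% of its speed; a pose out of reach is approached as far as the arm can. A call with a number of a shift or a turn outside -1 to 1 is refused whole. A call with a gripper value outside its range is refused whole. The fingers move at their own pace and stop on an object; "force" is the grip in N (left out, the last holds). Time passes only in rows, so rows that repeat a pose let the fingers close. It gives the time, the measured TCP pose, the force, the opening and the grip force at its end, in the units of the state.
- get_state(): the state, without advancing time (a new reading comes with each control period).
- imaging.read_camera(name): name is "scene" or "top" or "wrist"; returns a dict with "frame" (420x560x3 uint8, blue, green, red), "depth" (420x560 float32, m along the optical axis (not along the pixel's ray), 0 where there is no reading), "camera_matrix" (3x3 intrinsics, pixels), "dist" ([k1, k2, p1, p2, k3] as OpenCV has them; the pictures are not rectified), "extrinsics" (4x4, takes a point from camera to world coordinates); the wrist camera has in their place "mount" (4x4, takes a point from camera to tool coordinates, whose origin is the TCP and whose axes are the flange's). Camera axes: x right, y up, looking along -z (the intrinsics and any distortion apply to the point x, -y, -z); pixel columns grow to the right and rows downward; lengths in m; the calibration is good to about 2 mm. A picture is of the moment at which its call begins: read the wrist's pose just before it.
- job.sign_off(): hands the job in; it is judged then, once.
The state is a dict: "time": time; "qpos": joint angles; "dq": joint speeds; "joint_efforts": joint torques, N m; "eef_pos": TCP position; "tcp_rot": TCP orientation; "contact_force": force on the tool from outside, world axes, zero at the start; "wrist_torque": the same for the moment, N m; "opening": opening from 0.0 (shut) to 1.0 (fully open); "finger_force": force on a finger pad.
Only numpy, scipy, OpenCV 4.12 (cv2) and the standard library are available. Lean on these libraries where they do the work, as an engineer would, in place of code of your own. Each camera call takes 0.05 s, during which the arm holds its last target. There are 200 camera calls.

### The job

Lift the aluminium T-shaped pivot bracket out of the plywood tray, set it on the bed of the steel assembly jig, and press its wide flange square against the middle of the sprung fence with a steady push of about 10 N, so that the fence's pointer stands between the two ridges. Do not ram the fence, and leave the other things on the bench and in the tray where they are. Finish while still holding the bracket pressed there, so that a colleague can drive the screws.

Things in the scene. Friction and masses are not known exactly. Their poses are not given: they have to be found in the camera images.
- bracket: Plain aluminium bracket, T-shaped from above, about 0.22 kg, 42 mm tall, upright in one compartment of the tray. Origin on its underside, z up, +x out of the flange. Stem: 32 mm wide (y), x = -28 to 20 mm. Flange: plate 60 mm wide (y), x = 20 to 28 mm, full height, two screw holes. Grip across the stem (along y); centre of mass at x = 3 mm
- bracket_face (a point): Centre of the flange's flat front face: bracket x = 28 mm, y = 0, z = 21 mm
- tray: Open plywood tray fixed to the bench, 290 mm (x) by 150 mm (y), walls 30 mm high and 5 mm thick, floor 5 mm, a 5 mm divider across x = 0 makes two compartments; origin at the centre of its underside. One compartment holds the bracket, the other the stylus tin
- jig: Steel assembly jig fixed to the bench: flat bed 200 mm (x) by 130 mm (y), 12 mm thick; origin at the centre of the underside, bed surface at z = 12 mm. x is the pressing direction; the fence stands across it, the bed before it (x below 30 mm, the -x side) is free. Behind the fence is a fixed upright (x = 75 to 87 mm, top at z = 52 mm)
- fence: Sprung fence: upright aluminium plate on the jig, 90 mm wide (y), 44 mm high, 10 mm thick. Origin: middle of the lower edge of its face, which looks to the jig's -x; axes as the jig's. At rest at jig x = 30 mm, z = 13 mm; slides only to the jig's +x, 25 mm at most, on springs of 800 N/m without preload: 6 N is 7.5 mm, 10 N 12.5 mm, 14 N 17.5 mm
- rail_top (a point): Midway between the two small dark ridges (10 mm apart in jig x) on top of the steel rail (45 x 16 mm, top at jig z = 42 mm) at the jig's -y side. The fence's thin pointer, flush with its face, reaches over the rail: over the first ridge at 6 N, over the second at 14 N
- tin: Round black bakelite stylus tin, 57 mm diameter, 25 mm high, in the other compartment of the tray; origin at the centre of its underside. Leave it
- weight: Brass record weight, 76 mm diameter, 46 mm high, in the middle of the bench, beyond the adapters; origin at the centre of its underside. Leave it
- loupe: Steel pocket loupe, 42 mm round, 23 mm high with a domed lens and a flat tab, at the right side of the bench; origin under the lens. Leave it
- spider1: Yellow plastic spider adapter (45 rpm centre), 43 mm diameter, 5.5 mm thick, flat on the bench between tray and jig; origin at the centre of its underside. Leave it
- spider2: A second, equal spider adapter, farther from the robot. Leave it
- driver: Screwdriver lying at the right side of the bench. Leave it
- jar: Amber glass jar, 56 mm diameter, 60 mm high, at the left side of the bench; origin at the centre of its underside. Leave it
Not all that is in view belongs to the job. What is shaped like the jig but turquoise or white is not meant.

How it is judged:
On the way:
1. the bracket is lifted clear of the tray in the gripper (z of bracket in the frame of tray above 0.035 m and contact force between bracket and the fingers above 1 N and contact force between bracket and tray below 0.05 N), for 0.1 s.
At the end, for the whole second after the job is handed in: Through the last second the gripper holds the bracket still on the jig bed (under 5 mm above it), upright and square within 0.1 rad, flange on the fence (4 mm) and within 8 mm of its middle, pressing with 6 to 14 N, the fence pushed in 7 to 18 mm (contact force between bracket and fence between 6 and 14 N and x of fence in the frame of jig between 0.037 and 0.048 m and x of bracket_face in the frame of fence above -0.004 m and y of bracket_face in the frame of fence between -0.008 and 0.008 m and z of bracket in the frame of jig between 0.01 and 0.017 m and angle between the x axis of bracket and the x axis of jig, either way round below 0.1 rad and angle between bracket's own z axis and vertical below 0.1 rad and contact force between bracket and the fingers above 4 N and linear speed of bracket below 0.01 m/s); the arm keeps its last pose, push and grip.
It fails at once if the fence is rammed (more than 30 N) (contact force between bracket and fence above 30 N).
It fails at once if a bystander is moved more than 30 mm (distance of any of tin, weight, loupe, spider1, spider2, driver, jar from where it was at the start of the episode above 0.03 m).
It also fails if it takes over 42 s, if anything falls off the work surface, if the arm or the gripper's body presses on something with over 40 N, if the wrist force passes 120 N, or if a joint passes its speed limit or range.

## Working session

There is one attempt and no reset: what is moved stays moved. The work goes in short steps, Python scripts to look and compute and a tool call to move; the robot and the scene stay as the last step left them, time stands still between calls to the robot, and variables do not carry over. Pictures are saved under pics/ and viewed, at most 10 in all, crops included, and the job is handed in when it is done.

Besides the shell and the picture viewer there is one more tool, called after ">>>" as name(argument=value, ...), one argument or row to a line, values as JSON. jog_arm: Moves the arm, as the interface text tells. Shift numbers are shares of 12 cm and turn numbers shares of pi/2 rad, none past 1 either way. Its arguments: {"type":"object","properties":{"increments":{"type":"array"},"force":{"type":"number"}},"required":["increments"]}

```bash
mkdir -p pics
cat > h.py <<'E'
import sys; sys.path.insert(0,'.')
import numpy as np, cv2
from scipy.spatial.transform import Rotation as R
from plant import get_state, imaging, job, ctrl
def cam(n):
    s=get_state(); c=imaging.read_camera(n)
    if 'extrinsics' in c: T=np.array(c['extrinsics'])
    else:
        B=np.eye(4); B[:3,:3]=R.from_quat(s['tcp_rot']).as_matrix(); B[:3,3]=s['eef_pos']; T=B@np.array(c['mount'])
    K=np.array(c['camera_matrix']); D=np.array(c['dist'],float)
    h,w=c['depth'].shape
    uv=np.stack(np.meshgrid(np.arange(w),np.arange(h)),-1).reshape(-1,1,2).astype(np.float64)
    n_=cv2.undistortPoints(uv,K,D).reshape(h,w,2)
    d=c['depth']
    P=np.stack([n_[...,0]*d,-n_[...,1]*d,-d],-1)@T[:3,:3].T+T[:3,3]
    P[d==0]=np.nan
    return c['frame'],P,T,n_
E
python3 - <<'E'
from h import *
for n in ['top','scene']:
    f,P,T,_=cam(n); cv2.imwrite(f'pics/{n}0.png',cv2.resize(f,(784,588))); np.savez(f'{n}.npz',f=f,P=P,T=T,n=_)
    print(T.round(3))
print(get_state()['time'],ctrl.finger_overhang)
E
```

```text
[[-0.021  0.981 -0.191  0.237]
 [-1.    -0.019  0.008  0.093]
 [ 0.004  0.191  0.982  1.56 ]
 [ 0.     0.     0.     1.   ]]
[[ 0.771 -0.441  0.459  1.235]
 [ 0.636  0.526 -0.564 -0.83 ]
 [ 0.007  0.727  0.687  1.145]
 [ 0.     0.     0.     1.   ]]
0.1 0.025
```

View pics/top0.png

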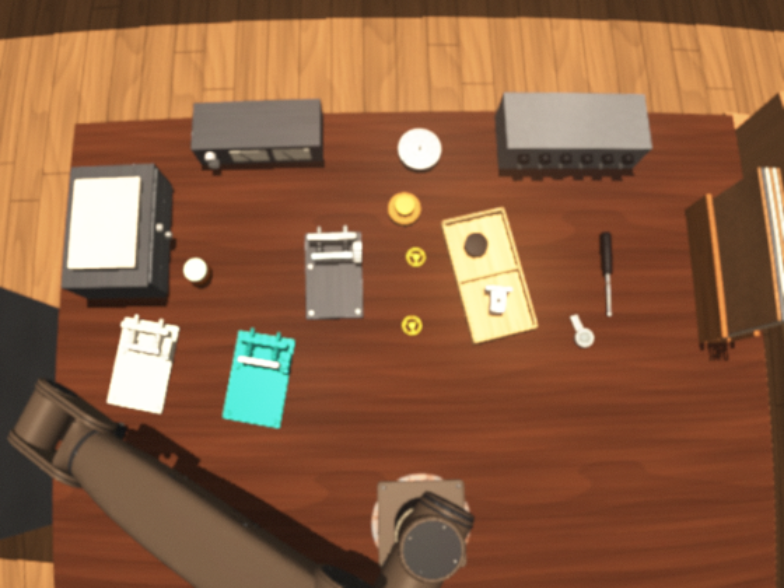

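View pics/scene0.png

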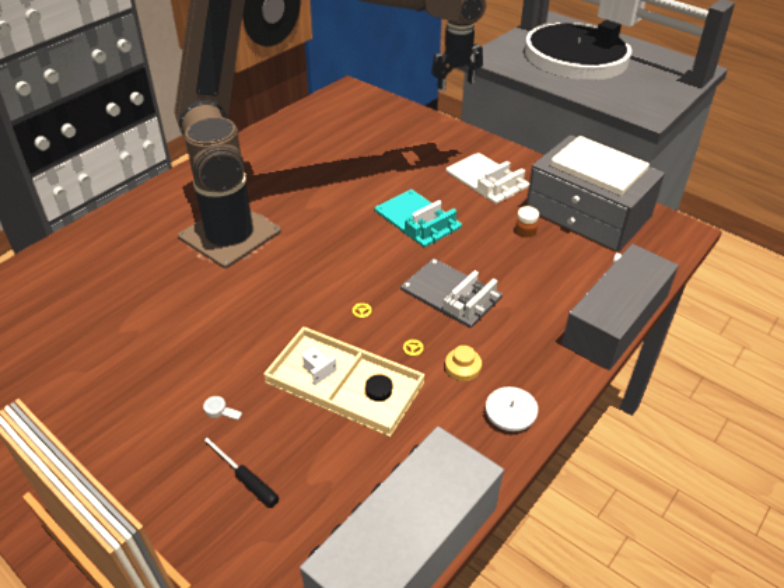

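Three jig-shaped things appear in the top view: grey at (334,275), turquoise at (260,378) and white at (143,365). The grey one fits "steel". The bracket is at (497,298) in the tray's near compartment, the tin is at (475,244), and the spiders are at (416,257) and (411,325). I'll enlarge the jig and bracket and measure both.

Run:
```python
from h import *
z=np.load('top.npz'); f,P=z['f'],z['P']
s=560/784
a=f[150:240,205:275]; b=f[140:250,305:390]
cv2.imwrite('pics/crop.png',np.hstack([cv2.resize(a,(400,514),interpolation=3),cv2.resize(b,(397,514),interpolation=3)]))
def rect(m,name):
    q=P[m][:,:2].astype(np.float32); r=cv2.minAreaRect(q); print(name,len(q),np.round(r[0],4),np.round(r[1],4),round(r[2],2),'med z',np.nanmedian(P[m][:,2]).round(4))
def box(r0,r1,c0,c1):
    m=np.zeros(f.shape[:2],bool); m[r0:r1,c0:c1]=1; return m&np.isfinite(P[...,2])
Z=P[...,2]
j=box(155,240,205,270)
rect(j&(Z>0.007)&(Z<.018),'bed')
rect(j&(Z>0.050),'fence+upright')
q=P[j&(Z>.035)]; print(np.c_[q][::6].round(3)[:60])
t=box(140,250,305,390)
rect(t&(Z>.012),'tray')
br=box(195,230,340,372)&(Z>.04); rect(br,'bracket')
print(P[br].round(4)[::5])
for n,(u,v) in dict(sp1=(411,325),sp2=(416,257),tin=(475,244),weight=(405,205),loupe=(584,338),turq=(260,378)).items(): print(n,P[int(v*s),int(u*s)].round(3))
```

```text
bed 1748 [0.5637 0.1929] [0.2101 0.2773] 88.88 med z 0.0122
fence+upright 214 [0.6211 0.1832] [0.0574 0.117 ] 0.41 med z 0.0548
[[0.67  0.221 0.04 ]
 [0.665 0.156 0.041]
 [0.66  0.16  0.038]
 [0.652 0.201 0.045]
 [0.648 0.181 0.057]
 [0.65  0.163 0.048]
 [0.649 0.143 0.051]
 [0.646 0.235 0.057]
 [0.647 0.217 0.052]
 [0.648 0.198 0.048]
 [0.645 0.178 0.057]
 [0.647 0.16  0.046]
 [0.646 0.14  0.05 ]
 [0.646 0.233 0.044]
 [0.644 0.213 0.051]
 [0.643 0.194 0.051]
 [0.644 0.175 0.048]
 [0.642 0.156 0.053]
 [0.643 0.137 0.049]
 [0.643 0.23  0.044]
 [0.641 0.211 0.047]
 [0.64  0.191 0.051]
 [0.64  0.172 0.049]
 [0.637 0.153 0.058]
 [0.638 0.134 0.054]
 [0.637 0.226 0.054]
 [0.638 0.208 0.046]
 [0.638 0.188 0.045]
 [0.639 0.169 0.042]
 [0.638 0.15  0.042]
 [0.637 0.24  0.043]
 [0.637 0.221 0.042]
 [0.637 0.192 0.036]
 [0.634 0.224 0.04 ]
 [0.633 0.157 0.037]
 [0.63  0.218 0.04 ]
 [0.627 0.134 0.047]
 [0.627 0.215 0.038]
 [0.625 0.138 0.041]
 [0.624 0.221 0.04 ]
 [0.621 0.138 0.044]
 [0.617 0.217 0.052]
 [0.618 0.138 0.044]
 [0.617 0.221 0.042]
 [0.615 0.154 0.043]
 [0.615 0.125 0.039]
 [0.61
[... 982 characters left out ...]

 [ 0.4944 -0.1649  0.0496]
 [ 0.4941 -0.1808  0.0496]
 [ 0.4946 -0.1976  0.0447]
 [ 0.4916 -0.1814  0.0451]
 [ 0.4902 -0.1961  0.052 ]
 [ 0.4873 -0.1768  0.0525]
 [ 0.4881 -0.1939  0.0459]
 [ 0.4848 -0.1741  0.0486]
 [ 0.4849 -0.1905  0.046 ]
 [ 0.4826 -0.175   0.043 ]
 [ 0.4819 -0.1905  0.0452]
 [ 0.4784 -0.1705  0.0494]
 [ 0.4776 -0.1858  0.0523]
 [ 0.4767 -0.1687  0.0409]
 [ 0.4752 -0.1833  0.0479]
 [ 0.472  -0.1636  0.0508]
 [ 0.4721 -0.1799  0.0481]
 [ 0.4701 -0.1648  0.0429]
 [ 0.4692 -0.1801  0.0462]
 [ 0.4662 -0.1932  0.0431]]
sp1 [0.444 0.014 0.007]
sp2 [ 0.605 -0.004  0.004]
tin [ 0.627 -0.14   0.026]
weight [0.718 0.02  0.045]
loupe [ 0.404 -0.384  0.019]
turq [0.329 0.357 0.013]
```

View pics/crop.png

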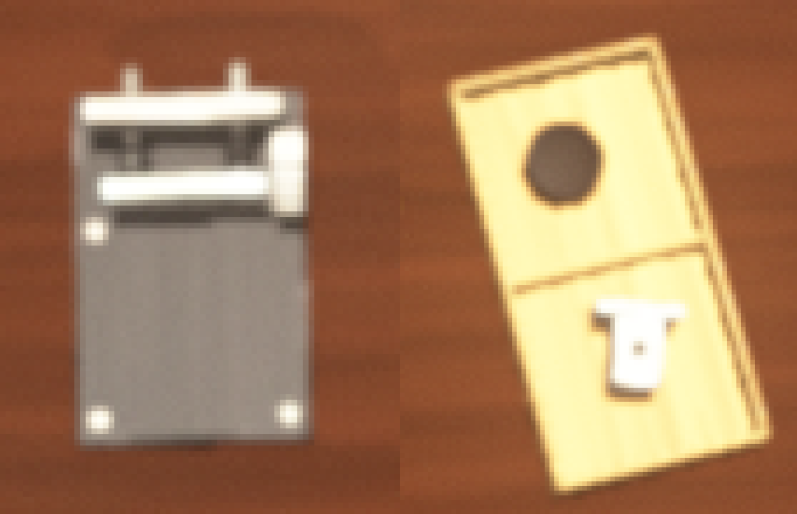

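The crop confirms the grey steel jig, with the fence at (185,185), the rail at right (288,170), and free bed below. The bracket's flange points up (+x) at (640,310) with a small yaw. I'll check the tool yaw while starting the transit.

Run:
```python
from h import *
s=get_state(); print(R.from_quat(s['tcp_rot']).as_matrix().round(3), s['eef_pos'])
```

```text
[[-0.936  0.351 -0.001]
 [ 0.351  0.936 -0.002]
 [ 0.    -0.002 -1.   ]] [0.2367028  0.63155438 0.25506914]
```

>>> jog_arm(
  increments=[
    {"dx": 0.33,"dy": -0.33,"gripper": 0.3},
    {"dx": 0.6,"dy": -0.66,"gripper": 0.3},
    {"dx": 0.9,"dy": -1,"gripper": 0.3},
    {"dx": 0.9,"dy": -1,"gripper": 0.3},
  ],
)

```text
$.increments[0]: bad value
```

>>> jog_arm(
  increments=[
    {"dx": 0.33,"dy": -0.33,"gripper": 0.3},
    {"dx": 0.6,"dy": -0.66,"gripper": 0.3},
    {"dx": 0.9,"dy": -1,"gripper": 0.3},
  ],
)

```text
$.increments[0]: bad value
```

>>> jog_arm(
  increments=[
    {"dx": 0.13,"dy": -0.35,"gripper": 0.3},
    {"dx": 0.26,"dy": -0.7,"gripper": 0.3},
    {"dx": 0.4,"dy": -1,"gripper": 0.3},
  ],
)

```text
$.increments[0]: bad value
```

>>> jog_arm(
  increments=[
    {"dy": -0.35,"gripper": 0.3},
    {"dy": -0.7,"gripper": 0.3},
    {"dy": -1,"gripper": 0.3},
    {"dy": -1,"gripper": 0.3},
    {"dy": -1,"gripper": 0.3},
  ],
)

```text
$.increments[0]: bad value
```

>>> jog_arm(
  increments=[
    {"dx": 0.3,"dy": -0.33,"dz": 0,"ax": 0,"ay": 0,"az": 0.05,"gripper": 0.3},
    {"dx": 0.6,"dy": -0.66,"dz": 0,"ax": 0,"ay": 0,"az": 0.1,"gripper": 0.3},
    {"dx": 0.9,"dy": -1,"dz": 0,"ax": 0,"ay": 0,"az": 0.16,"gripper": 0.3},
    {"dx": 0.9,"dy": -1,"dz": 0,"ax": 0,"ay": 0,"az": 0.16,"gripper": 0.3},
  ],
)

```text
time: 0.5
eef_pos: [0.3475, 0.5088, 0.2557]
tcp_rot: [0.055, 0.998, -0.001, 0.0]
contact_force: [-0.1, 0.5, 0.7]
opening: 0.653
finger_force: 0.0
```

>>> jog_arm(
  increments=[
    {"dx": 0.3,"dy": -0.33,"dz": 0,"ax": 0,"ay": 0,"az": 0,"gripper": 0.3},
    {"dx": 0.6,"dy": -0.66,"dz": 0,"ax": 0,"ay": 0,"az": 0,"gripper": 0.3},
    {"dx": 0.9,"dy": -1,"dz": 0,"ax": 0,"ay": 0,"az": 0,"gripper": 0.3},
    {"dx": 0.9,"dy": -1,"dz": 0,"ax": 0,"ay": 0,"az": 0,"gripper": 0.3},
  ],
)

```text
time: 0.9
eef_pos: [0.4554, 0.3891, 0.2559]
tcp_rot: [0.056, 0.998, -0.001, 0.0]
contact_force: [-0.8, 0.3, -0.1]
opening: 0.651
finger_force: 0.0
```

>>> jog_arm(
  increments=[
    {"dx": 0,"dy": -0.33,"dz": 0,"ax": 0,"ay": 0,"az": 0,"gripper": 0.3},
    {"dx": 0,"dy": -0.66,"dz": 0,"ax": 0,"ay": 0,"az": 0,"gripper": 0.3},
    {"dx": 0,"dy": -1,"dz": 0,"ax": 0,"ay": 0,"az": 0,"gripper": 0.3},
    {"dx": 0,"dy": -1,"dz": 0,"ax": 0,"ay": 0,"az": 0,"gripper": 0.3},
  ],
)

```text
time: 1.3
eef_pos: [0.4524, 0.2695, 0.2558]
tcp_rot: [0.056, 0.998, -0.001, -0.001]
contact_force: [0.0, -0.5, 0.0]
opening: 0.649
finger_force: 0.0
```

>>> jog_arm(
  increments=[
    {"dx": 0,"dy": -0.33,"dz": 0,"ax": 0,"ay": 0,"az": 0,"gripper": 0.3},
    {"dx": 0,"dy": -0.66,"dz": 0,"ax": 0,"ay": 0,"az": 0,"gripper": 0.3},
    {"dx": 0,"dy": -0.8,"dz": 0,"ax": 0,"ay": 0,"az": 0,"gripper": 0.3},
    {"dx": 0,"dy": -0.8,"dz": 0,"ax": 0,"ay": 0,"az": 0,"gripper": 0.3},
    {"dx": 0,"dy": -0.8,"dz": 0,"ax": 0,"ay": 0,"az": 0,"gripper": 0.3},
    {"dx": 0,"dy": -0.8,"dz": 0,"ax": 0,"ay": 0,"az": 0,"gripper": 0.3},
  ],
)

```text
time: 1.9
eef_pos: [0.4529, 0.1773, 0.2563]
tcp_rot: [0.053, 0.999, 0.0, -0.0]
contact_force: [-0.8, 1.4, 0.1]
opening: 0.649
finger_force: 0.0
```

Run:
```python
from h import *
f,P,T,n=cam('wrist'); cv2.imwrite('pics/w1.png',f); np.savez('w1.npz',f=f,P=P,T=T,n=n); print(T.round(3),get_state()['eef_pos'])
```

```text
[[ 0.106 -0.952 -0.287  0.38 ]
 [ 0.994  0.102  0.029  0.185]
 [ 0.001 -0.288  0.958  0.373]
 [ 0.     0.     0.     1.   ]] [0.45288155 0.17729312 0.25626378]
```

View pics/w1.png

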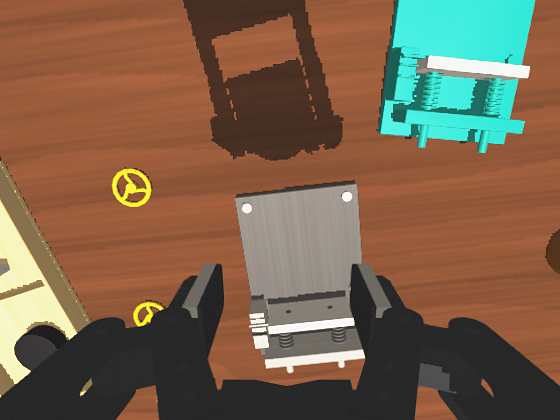

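The wrist view shows the jig: near bed corners at (236,197) and (357,182), the fence top strip from (268,326) to (352,318), its face just above that, and the rail with ridges at (259,322). I'll measure the fence face and bed edges.

Run:
```python
from h import *
z=np.load('w1.npz'); f,P,T,n=z['f'],z['P'],z['T'],z['n']
def ray(u,v,h):
    d=T[:3,:3]@np.r_[n[v,u,0],-n[v,u,1],-1]; return T[:3,3]+d*(h-T[2,3])/d[2]
for p,h in [((236,197),.012),((357,182),.012),((247,208),.012),((347,197),.012),((268,333),.057),((352,326),.057)]: print(p,ray(*p,h).round(4))
Z=P[...,2]; X=P[...,0]
m=np.zeros(Z.shape,bool); m[205:292,245:350]=1; print('bed z',np.nanmedian(Z[m]),np.nanstd(Z[m]))
m[:]=0; m[285:340,240:375]=1
for c in range(265,350,12):
    print(c,[tuple(P[r,c].round(3)) for r in range(292,336,4)])
m[:]=0; m[296:330,262:352]=1; m&=(Z>.022)&(Z<.048)&(X>.56)&(X<.61)
q=P[m]; print('face',len(q),q.mean(0),np.polyfit(q[:,1],q[:,0],1),q[:,1].min(),q[:,1].max())
g=cv2.resize(f[280:375,225:385],(800,475),interpolation=cv2.INTER_CUBIC); cv2.imwrite('pics/w1c.png',g)
```

```text
(236, 197) [0.4652 0.1228 0.012 ]
(357, 182) [0.4626 0.2505 0.012 ]
(247, 208) [0.4784 0.1327 0.012 ]
(347, 197) [0.4776 0.2392 0.012 ]
(268, 333) [0.6034 0.1421 0.057 ]
(352, 326) [0.6044 0.23   0.057 ]
bed z 0.01161015027372711 0.0013991496069449638
265 [(np.float64(0.58), np.float64(0.139), np.float64(0.011)), (np.float64(0.586), np.float64(0.139), np.float64(0.011)), (np.float64(0.589), np.float64(0.138), np.float64(0.015)), (np.float64(0.591), np.float64(0.138), np.float64(0.019)), (np.float64(0.594), np.float64(0.138), np.float64(0.024)), (np.float64(0.595), np.float64(0.138), np.float64(0.029)), (np.float64(0.598), np.float64(0.138), np.float64(0.033)), (np.float64(0.599), np.float64(0.138), np.float64(0.039)), (np.float64(0.596), np.float64(0.14), np.float64(0.052)), (np.float64(0.607), np.float64(0.138), np.float64(0.042)), (np.float64(0.612), np.float64(0.137), np.float64(0.043))]
277 [(np.float64(0.582), np.float64(0.153), np.float64(0.011)), (np.float64(0.587), np.float64(0.152), np.float64(0.011)), (np.float64(0.593), np.float64(0.152), np.float64(0.01)), (np.float64(0.5
[... 3764 characters left out ...]
)), (np.float64(0.595), np.float64(0.235), np.float64(0.012)), (np.float64(0.602), np.float64(0.235), np.float64(0.011)), (np.float64(0.594), np.float64(0.232), np.float64(0.031)), (np.float64(0.594), np.float64(0.23), np.float64(0.039)), (np.float64(0.594), np.float64(0.229), np.float64(0.046)), (np.float64(0.594), np.float64(0.228), np.float64(0.054)), (np.float64(0.597), np.float64(0.227), np.float64(0.056)), (np.float64(0.602), np.float64(0.227), np.float64(0.057)), (np.float64(0.639), np.float64(0.233), np.float64(0.012)), (np.float64(0.64), np.float64(0.232), np.float64(0.018))]
face 1170 [0.59465214 0.18277571 0.03536894] [-0.01866439  0.59806354] 0.134009948879376 0.23215354391788243
```

View pics/w1c.png

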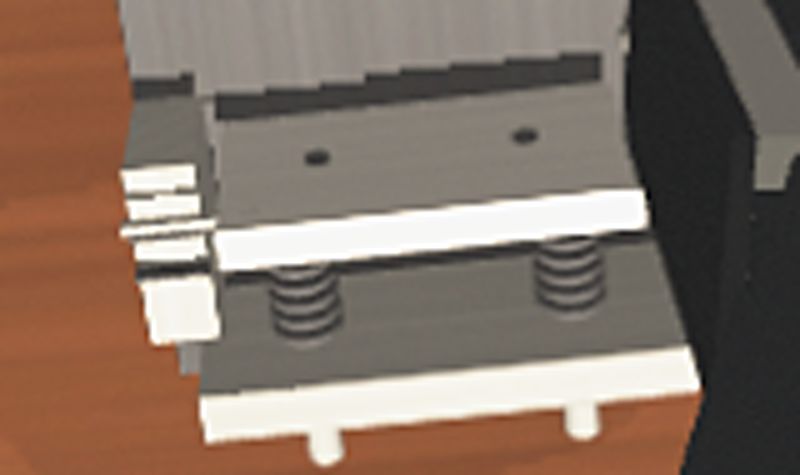

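Fence face: x≈0.595 at y≈0.187, jig yaw about +1°, bed z≈0.012. Next, over to the tray.

>>> jog_arm(
  increments=[
    {"dx": 0,"dy": -0.4,"dz": 0,"ax": 0,"ay": 0,"az": 0,"gripper": 0.3},
    {"dx": 0,"dy": -0.8,"dz": 0,"ax": 0,"ay": 0,"az": 0,"gripper": 0.3},
    {"dx": 0,"dy": -1,"dz": 0,"ax": 0,"ay": 0,"az": 0,"gripper": 0.3},
    {"dx": 0,"dy": -1,"dz": 0,"ax": 0,"ay": 0,"az": 0,"gripper": 0.3},
  ],
)

```text
time: 2.35
eef_pos: [0.4533, 0.0547, 0.2564]
tcp_rot: [0.055, 0.998, -0.0, 0.0]
contact_force: [1.1, 0.6, 0.1]
opening: 0.649
finger_force: 0.0
```

>>> jog_arm(
  increments=[
    {"dx": 0,"dy": -0.4,"dz": 0,"ax": 0,"ay": 0,"az": 0,"gripper": 0.3},
    {"dx": 0,"dy": -0.8,"dz": 0,"ax": 0,"ay": 0,"az": 0,"gripper": 0.3},
    {"dx": 0,"dy": -1,"dz": 0,"ax": 0,"ay": 0,"az": 0,"gripper": 0.3},
    {"dx": 0,"dy": -1,"dz": 0,"ax": 0,"ay": 0,"az": 0,"gripper": 0.3},
  ],
)

```text
time: 2.75
eef_pos: [0.4535, -0.065, 0.2564]
tcp_rot: [0.055, 0.998, 0.0, 0.0]
contact_force: [0.6, 0.8, 0.3]
opening: 0.652
finger_force: 0.0
```

>>> jog_arm(
  increments=[
    {"dx": 0,"dy": -0.4,"dz": 0,"ax": 0,"ay": 0,"az": 0,"gripper": 0.3},
    {"dx": 0,"dy": -0.8,"dz": 0,"ax": 0,"ay": 0,"az": 0,"gripper": 0.3},
    {"dx": 0,"dy": -1,"dz": -0.2,"ax": 0,"ay": 0,"az": 0,"gripper": 0.3},
    {"dx": 0,"dy": -1,"dz": -0.4,"ax": 0,"ay": 0,"az": 0,"gripper": 0.3},
    {"dx": 0,"dy": -1,"dz": -0.4,"ax": 0,"ay": 0,"az": 0,"gripper": 0.3},
    {"dx": 0,"dy": -1,"dz": -0.4,"ax": 0,"ay": 0,"az": 0,"gripper": 0.3},
    {"dx": 0,"dy": -1,"dz": -0.4,"ax": 0,"ay": 0,"az": 0,"gripper": 0.3},
  ],
)

```text
time: 3.45
eef_pos: [0.4541, -0.1831, 0.2098]
tcp_rot: [0.053, 0.999, -0.0, 0.001]
contact_force: [-0.4, 0.6, 0.8]
opening: 0.645
finger_force: 0.0
```

Run:
```python
from h import *
f,P,T,n=cam('wrist'); cv2.imwrite('pics/w2.png',f); np.savez('w2.npz',f=f,P=P,T=T,n=n); print(get_state()['eef_pos'])
```

```text
[ 0.45410184 -0.18329494  0.2099996 ]
```

View pics/w2.png

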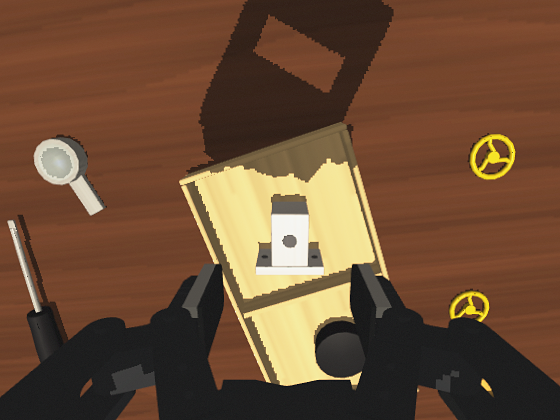

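The bracket's top is visible: stem columns 272–308, rows 211–265, and flange strip columns 256–324 at row ~270. Fitting it now.

Run:
```python
from h import *
z=np.load('w2.npz'); P,T,n=z['P'],z['T'],z['n']
m=np.zeros(P.shape[:2],bool); m[195:285,245:335]=1; m&=(P[...,2]>.043)&(P[...,2]<.052)
q=P[m]; print(len(q),np.median(q[:,2]))
print(cv2.minAreaRect(q[:,:2].astype(np.float32)))
def ray(u,v,h):
    d=T[:3,:3]@np.r_[n[v,u,0],-n[v,u,1],-1]; return (T[:3,3]+d*(h-T[2,3])/d[2]).round(4)
for p in [(256,274),(324,273),(272,211),(308,210),(256,266),(324,265)]: print(p,ray(*p,.047))
x=q[:,0]; 
for lo in np.arange(.45,.54,.008):
    k=(x>=lo)&(x<lo+.008)
    if k.sum()>5: print(round(lo,3),k.sum(),q[k,1].min().round(4),q[k,1].max().round(4))
R_=R.from_quat(get_state()['tcp_rot']).as_matrix(); print('tool y yaw deg',np.degrees(np.arctan2(-R_[0,1],R_[1,1])),R_[:,2])
```

```text
2596 0.04653989398295463
((0.494320273399353, -0.18444448709487915), (0.058861225843429565, 0.05603068321943283), 83.51008605957031)
(256, 274) [ 0.5182 -0.2167  0.047 ]
(324, 273) [ 0.5235 -0.1575  0.047 ]
(272, 211) [ 0.4626 -0.1961  0.047 ]
(308, 210) [ 0.4649 -0.1664  0.047 ]
(256, 266) [ 0.5106 -0.2157  0.047 ]
(324, 265) [ 0.5158 -0.157   0.047 ]
0.458 17 -0.1974 -0.1873
0.466 340 -0.1982 -0.1667
0.474 342 -0.1992 -0.1672
0.482 339 -0.2002 -0.1679
0.49 339 -0.2011 -0.1687
0.498 316 -0.2016 -0.1694
0.506 365 -0.2162 -0.17
0.514 485 -0.2168 -0.1576
0.522 53 -0.1828 -0.1581
tool y yaw deg -6.05238869865885 [ 0.00248261 -0.00136075 -0.99999599]
```

>>> jog_arm(
  increments=[
    {"dx": 0.32,"dy": -0.01,"dz": -0.1,"ax": 0,"ay": 0,"az": 0,"gripper": 0.3},
    {"dx": 0.32,"dy": -0.01,"dz": -0.4,"ax": 0,"ay": 0,"az": 0,"gripper": 0.3},
    {"dx": 0.32,"dy": -0.01,"dz": -0.7,"ax": 0,"ay": 0,"az": 0,"gripper": 0.3},
    {"dx": 0.32,"dy": -0.01,"dz": -1,"ax": 0,"ay": 0,"az": 0,"gripper": 0.3},
    {"dx": 0.32,"dy": -0.01,"dz": -1,"ax": 0,"ay": 0,"az": 0,"gripper": 0.3},
    {"dx": 0.32,"dy": -0.01,"dz": -1,"ax": 0,"ay": 0,"az": 0,"gripper": 0.3},
    {"dx": 0.32,"dy": -0.01,"dz": -1,"ax": 0,"ay": 0,"az": 0,"gripper": 0.3},
  ],
)

```text
time: 4.2
eef_pos: [0.4933, -0.186, 0.0913]
tcp_rot: [0.053, 0.999, -0.001, 0.002]
contact_force: [0.7, 0.6, -1.1]
opening: 0.649
finger_force: 0.0
```

>>> jog_arm(
  increments=[
    {"dx": 0,"dy": 0,"dz": -0.15,"ax": 0,"ay": 0,"az": 0,"gripper": 0.3},
    {"dx": 0,"dy": 0,"dz": -0.3,"ax": 0,"ay": 0,"az": 0,"gripper": 0.3},
    {"dx": 0,"dy": 0,"dz": -0.38,"ax": 0,"ay": 0,"az": 0,"gripper": 0.3},
    {"dx": 0,"dy": 0,"dz": -0.44,"ax": 0,"ay": 0,"az": 0,"gripper": 0.3},
    {"dx": 0,"dy": 0,"dz": -0.44,"ax": 0,"ay": 0,"az": 0,"gripper": 0.3},
    {"dx": 0,"dy": 0,"dz": -0.44,"ax": 0,"ay": 0,"az": 0,"gripper": 0.3},
  ],
)

```text
time: 4.8
eef_pos: [0.492, -0.1855, 0.0364]
tcp_rot: [0.054, 0.999, -0.0, 0.001]
contact_force: [-0.8, -0.4, 0.5]
opening: 0.649
finger_force: 0.0
```

Close with 60 N.

>>> jog_arm(
  increments=[
    {"dx": 0,"dy": 0,"dz": 0,"ax": 0,"ay": 0,"az": 0,"gripper": -0.1},
    {"dx": 0,"dy": 0,"dz": 0,"ax": 0,"ay": 0,"az": 0,"gripper": -0.25},
    {"dx": 0,"dy": 0,"dz": 0,"ax": 0,"ay": 0,"az": 0,"gripper": -1},
    {"dx": 0,"dy": 0,"dz": 0,"ax": 0,"ay": 0,"az": 0,"gripper": -1},
    {"dx": 0,"dy": 0,"dz": 0,"ax": 0,"ay": 0,"az": 0,"gripper": -1},
    {"dx": 0,"dy": 0,"dz": 0,"ax": 0,"ay": 0,"az": 0,"gripper": -1},
    {"dx": 0,"dy": 0,"dz": 0,"ax": 0,"ay": 0,"az": 0,"gripper": -1},
    {"dx": 0,"dy": 0,"dz": 0,"ax": 0,"ay": 0,"az": 0,"gripper": -1},
  ],
  force=60,
)

```text
time: 5.6
eef_pos: [0.4919, -0.1854, 0.0364]
tcp_rot: [0.054, 0.999, -0.0, 0.001]
contact_force: [-0.7, 1.4, 4.8]
opening: 0.369
finger_force: 60.2
```

>>> jog_arm(
  increments=[
    {"dx": 0,"dy": 0,"dz": 0.1,"ax": 0,"ay": 0,"az": 0,"gripper": -1},
    {"dx": 0,"dy": 0,"dz": 0.25,"ax": 0,"ay": 0,"az": 0,"gripper": -1},
    {"dx": 0,"dy": 0,"dz": 0.4,"ax": 0,"ay": 0,"az": 0,"gripper": -1},
    {"dx": 0,"dy": 0,"dz": 0.6,"ax": 0,"ay": 0,"az": 0,"gripper": -1},
    {"dx": 0,"dy": 0,"dz": 0.8,"ax": 0,"ay": 0,"az": 0,"gripper": -1},
    {"dx": 0,"dy": 0,"dz": 0.95,"ax": 0,"ay": 0,"az": 0,"gripper": -1},
    {"dx": 0,"dy": 0,"dz": 1,"ax": 0,"ay": 0,"az": 0,"gripper": -1},
    {"dx": 0,"dy": 0,"dz": 1,"ax": 0,"ay": 0,"az": 0,"gripper": -1},
  ],
)

```text
time: 6.4
eef_pos: [0.4915, -0.1853, 0.1561]
tcp_rot: [0.054, 0.999, -0.0, 0.001]
contact_force: [-1.0, -0.5, -2.0]
opening: 0.367
finger_force: 59.6
```

>>> jog_arm(
  increments=[
    {"dx": 0,"dy": 0.15,"dz": 0,"ax": 0,"ay": 0,"az": 0,"gripper": -1},
    {"dx": 0,"dy": 0.35,"dz": 0,"ax": 0,"ay": 0,"az": 0,"gripper": -1},
    {"dx": 0,"dy": 0.6,"dz": 0,"ax": 0,"ay": 0,"az": 0.04,"gripper": -1},
    {"dx": 0,"dy": 0.8,"dz": 0,"ax": 0,"ay": 0,"az": 0.078,"gripper": -1},
    {"dx": 0,"dy": 1,"dz": 0,"ax": 0,"ay": 0,"az": 0.078,"gripper": -1},
  ],
)

```text
time: 6.9
eef_pos: [0.49, -0.0638, 0.1535]
tcp_rot: [-0.008, 1.0, 0.001, -0.002]
contact_force: [-0.8, -1.3, -3.1]
opening: 0.364
finger_force: 59.8
```

>>> jog_arm(
  increments=[
    {"dx": 0,"dy": 0.2,"dz": 0,"ax": 0,"ay": 0,"az": 0,"gripper": -1},
    {"dx": 0,"dy": 0.4,"dz": 0,"ax": 0,"ay": 0,"az": 0,"gripper": -1},
    {"dx": 0,"dy": 0.6,"dz": 0,"ax": 0,"ay": 0,"az": 0,"gripper": -1},
    {"dx": 0,"dy": 0.8,"dz": 0,"ax": 0,"ay": 0,"az": 0,"gripper": -1},
    {"dx": 0,"dy": 1,"dz": 0,"ax": 0,"ay": 0,"az": 0,"gripper": -1},
  ],
)

```text
time: 7.4
eef_pos: [0.49, 0.0558, 0.1535]
tcp_rot: [-0.008, 1.0, 0.0, -0.002]
contact_force: [0.3, 0.6, -1.0]
opening: 0.363
finger_force: 59.8
```

>>> jog_arm(
  increments=[
    {"dx": 0,"dy": 0.2,"dz": 0,"ax": 0,"ay": 0,"az": 0,"gripper": -1},
    {"dx": 0,"dy": 0.4,"dz": 0,"ax": 0,"ay": 0,"az": 0,"gripper": -1},
    {"dx": 0,"dy": 0.6,"dz": 0,"ax": 0,"ay": 0,"az": 0,"gripper": -1},
    {"dx": 0.1,"dy": 0.8,"dz": 0,"ax": 0,"ay": 0,"az": 0,"gripper": -1},
    {"dx": 0.2,"dy": 0.95,"dz": 0,"ax": 0,"ay": 0,"az": 0,"gripper": -1},
    {"dx": 0.3,"dy": 1,"dz": 0,"ax": 0,"ay": 0,"az": 0,"gripper": -1},
    {"dx": 0.3,"dy": 1,"dz": 0,"ax": 0,"ay": 0,"az": 0,"gripper": -1},
    {"dx": 0.3,"dy": 1,"dz": 0,"ax": 0,"ay": 0,"az": 0,"gripper": -1},
    {"dx": 0.3,"dy": 1,"dz": 0,"ax": 0,"ay": 0,"az": 0,"gripper": -1},
    {"dx": 0.3,"dy": 1,"dz": 0,"ax": 0,"ay": 0,"az": 0,"gripper": -1},
  ],
)

```text
time: 8.4
eef_pos: [0.5267, 0.1742, 0.155]
tcp_rot: [-0.007, 1.0, -0.0, -0.001]
contact_force: [-0.6, -0.9, -1.4]
opening: 0.369
finger_force: 59.8
```

Run:
```python
from h import *
s=get_state(); R_=R.from_quat(s['tcp_rot']).as_matrix(); print(s['eef_pos'],s['contact_force'],s['opening'],'yaw',np.degrees(np.arctan2(-R_[0,1],R_[1,1])),R_[:,2])
f,P,T,n=cam('wrist'); cv2.imwrite('pics/w3.png',f); np.savez('w3.npz',f=f,P=P,T=T,n=n)
```

```text
[0.52667845 0.17423959 0.15502985] [-0.60027617 -0.9093639  -1.41869049] 0.36913062272757835 yaw 0.8218509122799755 [-1.15128774e-03 -2.42418999e-04 -9.99999308e-01]
```

View pics/w3.png

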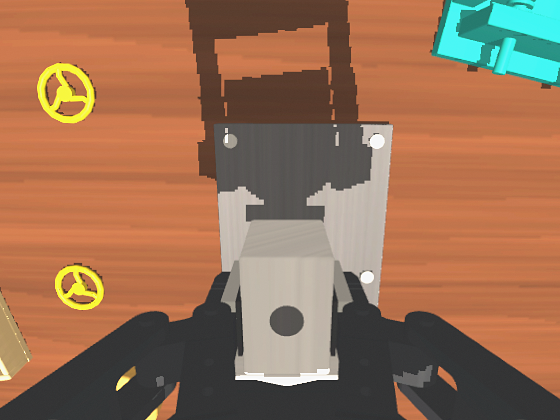

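The wrist view shows the bracket held square between the fingers, with its top at columns 240–335 and rows 257–375 over the bed, and the jig edges lined up. Lowering.

>>> jog_arm(
  increments=[
    {"dx": 0,"dy": 0.11,"dz": -0.2,"ax": 0,"ay": 0,"az": 0,"gripper": -1},
    {"dx": 0,"dy": 0.11,"dz": -0.4,"ax": 0,"ay": 0,"az": 0,"gripper": -1},
    {"dx": 0,"dy": 0.11,"dz": -0.6,"ax": 0,"ay": 0,"az": 0,"gripper": -1},
    {"dx": 0,"dy": 0.11,"dz": -0.75,"ax": 0,"ay": 0,"az": 0,"gripper": -1},
    {"dx": 0,"dy": 0.11,"dz": -0.85,"ax": 0,"ay": 0,"az": 0,"gripper": -1},
    {"dx": 0,"dy": 0.11,"dz": -0.85,"ax": 0,"ay": 0,"az": 0,"gripper": -1},
    {"dx": 0,"dy": 0.11,"dz": -0.85,"ax": 0,"ay": 0,"az": 0,"gripper": -1},
    {"dx": 0,"dy": 0.11,"dz": -0.85,"ax": 0,"ay": 0,"az": 0,"gripper": -1},
  ],
)

```text
time: 9.25
eef_pos: [0.5285, 0.1881, 0.055]
tcp_rot: [-0.007, 1.0, 0.0, 0.001]
contact_force: [-0.1, 0.6, -1.8]
opening: 0.366
finger_force: 60.0
```

>>> jog_arm(
  increments=[
    {"dx": 0,"dy": 0,"dz": -0.02,"ax": 0,"ay": 0,"az": 0,"gripper": -1},
    {"dx": 0,"dy": 0,"dz": -0.04,"ax": 0,"ay": 0,"az": 0,"gripper": -1},
    {"dx": 0,"dy": 0,"dz": -0.06,"ax": 0,"ay": 0,"az": 0,"gripper": -1},
    {"dx": 0,"dy": 0,"dz": -0.07,"ax": 0,"ay": 0,"az": 0,"gripper": -1},
    {"dx": 0,"dy": 0,"dz": -0.07,"ax": 0,"ay": 0,"az": 0,"gripper": -1},
    {"dx": 0,"dy": 0,"dz": -0.07,"ax": 0,"ay": 0,"az": 0,"gripper": -1},
  ],
)

```text
time: 9.85
eef_pos: [0.5274, 0.188, 0.045]
tcp_rot: [-0.008, 1.0, -0.0, -0.0]
contact_force: [0.4, -0.2, -1.9]
opening: 0.368
finger_force: 60.0
```

>>> jog_arm(
  increments=[
    {"dx": 0.05,"dy": 0,"dz": -0.01,"ax": 0,"ay": 0,"az": 0,"gripper": -1},
    {"dx": 0.12,"dy": 0,"dz": -0.01,"ax": 0,"ay": 0,"az": 0,"gripper": -1},
    {"dx": 0.18,"dy": 0,"dz": -0.01,"ax": 0,"ay": 0,"az": 0,"gripper": -1},
    {"dx": 0.22,"dy": 0,"dz": -0.01,"ax": 0,"ay": 0,"az": 0,"gripper": -1},
    {"dx": 0.25,"dy": 0,"dz": -0.01,"ax": 0,"ay": 0,"az": 0,"gripper": -1},
    {"dx": 0.25,"dy": 0,"dz": -0.01,"ax": 0,"ay": 0,"az": 0,"gripper": -1},
    {"dx": 0.25,"dy": 0,"dz": -0.01,"ax": 0,"ay": 0,"az": 0,"gripper": -1},
  ],
)

```text
time: 10.55
eef_pos: [0.5572, 0.188, 0.0438]
tcp_rot: [-0.008, 1.0, -0.0, -0.0]
contact_force: [-0.3, 0.4, -1.6]
opening: 0.366
finger_force: 60.0
```

>>> jog_arm(
  increments=[
    {"dx": 0.01,"dy": 0,"dz": 0,"ax": 0,"ay": 0,"az": 0,"gripper": -1},
    {"dx": 0.02,"dy": 0,"dz": 0,"ax": 0,"ay": 0,"az": 0,"gripper": -1},
    {"dx": 0.03,"dy": 0,"dz": 0,"ax": 0,"ay": 0,"az": 0,"gripper": -1},
    {"dx": 0.04,"dy": 0,"dz": 0,"ax": 0,"ay": 0,"az": 0,"gripper": -1},
    {"dx": 0.05,"dy": 0,"dz": 0,"ax": 0,"ay": 0,"az": 0,"gripper": -1},
    {"dx": 0.06,"dy": 0,"dz": 0,"ax": 0,"ay": 0,"az": 0,"gripper": -1},
    {"dx": 0.07,"dy": 0,"dz": 0,"ax": 0,"ay": 0,"az": 0,"gripper": -1},
    {"dx": 0.08,"dy": 0,"dz": 0,"ax": 0,"ay": 0,"az": 0,"gripper": -1},
    {"dx": 0.08,"dy": 0,"dz": 0,"ax": 0,"ay": 0,"az": 0,"gripper": -1},
    {"dx": 0.08,"dy": 0,"dz": 0,"ax": 0,"ay": 0,"az": 0,"gripper": -1},
  ],
)

```text
time: 11.55
eef_pos: [0.5666, 0.188, 0.0437]
tcp_rot: [-0.008, 1.0, -0.0, -0.001]
contact_force: [-2.3, -0.2, -0.8]
opening: 0.365
finger_force: 60.0
```

>>> jog_arm(
  increments=[
    {"dx": 0.01,"dy": 0,"dz": 0,"ax": 0,"ay": 0,"az": 0,"gripper": -1},
    {"dx": 0.02,"dy": 0,"dz": 0,"ax": 0,"ay": 0,"az": 0,"gripper": -1},
    {"dx": 0.03,"dy": 0,"dz": 0,"ax": 0,"ay": 0,"az": 0,"gripper": -1},
    {"dx": 0.04,"dy": 0,"dz": 0,"ax": 0,"ay": 0,"az": 0,"gripper": -1},
    {"dx": 0.05,"dy": 0,"dz": 0,"ax": 0,"ay": 0,"az": 0,"gripper": -1},
    {"dx": 0.06,"dy": 0,"dz": 0,"ax": 0,"ay": 0,"az": 0,"gripper": -1},
    {"dx": 0.07,"dy": 0,"dz": 0,"ax": 0,"ay": 0,"az": 0,"gripper": -1},
    {"dx": 0.08,"dy": 0,"dz": 0,"ax": 0,"ay": 0,"az": 0,"gripper": -1},
    {"dx": 0.08,"dy": 0,"dz": 0,"ax": 0,"ay": 0,"az": 0,"gripper": -1},
    {"dx": 0.08,"dy": 0,"dz": 0,"ax": 0,"ay": 0,"az": 0,"gripper": -1},
  ],
)

```text
time: 12.55
eef_pos: [0.5748, 0.1881, 0.0435]
tcp_rot: [-0.007, 1.0, -0.0, -0.003]
contact_force: [-9.0, 0.1, 2.6]
opening: 0.367
finger_force: 60.4
```

>>> jog_arm(
  increments=[
    {"dx": 0,"dy": 0,"dz": 0,"ax": 0,"ay": 0,"az": 0,"gripper": -1},
    {"dx": 0,"dy": 0,"dz": 0,"ax": 0,"ay": 0,"az": 0,"gripper": -1},
    {"dx": 0,"dy": 0,"dz": 0,"ax": 0,"ay": 0,"az": 0,"gripper": -1},
    {"dx": 0,"dy": 0,"dz": 0,"ax": 0,"ay": 0,"az": 0,"gripper": -1},
  ],
)

```text
time: 12.95
eef_pos: [0.5748, 0.1881, 0.0436]
tcp_rot: [-0.007, 1.0, -0.0, -0.003]
contact_force: [-9.0, -0.4, 2.6]
opening: 0.369
finger_force: 60.4
```

Run:
```python
from h import *
F=[]
for i in range(5):
    f,P,T,n=cam('scene'); F.append(get_state()['contact_force'])
s=get_state(); R_=R.from_quat(s['tcp_rot']).as_matrix()
print(np.mean(F,0),s['eef_pos'],np.degrees(np.arctan2(-R_[0,1],R_[1,1])),R_[:,2])
g=f[170:240,275:375]; cv2.imwrite('pics/s1.png',cv2.resize(g,(800,560),interpolation=cv2.INTER_CUBIC))
```

```text
[-8.49483641  0.2169185   1.62546054] [0.57477618 0.18810973 0.04354915] 0.8542832415014339 [-5.20519168e-03 -3.34354258e-04 -9.99986397e-01]
```

View pics/s1.png

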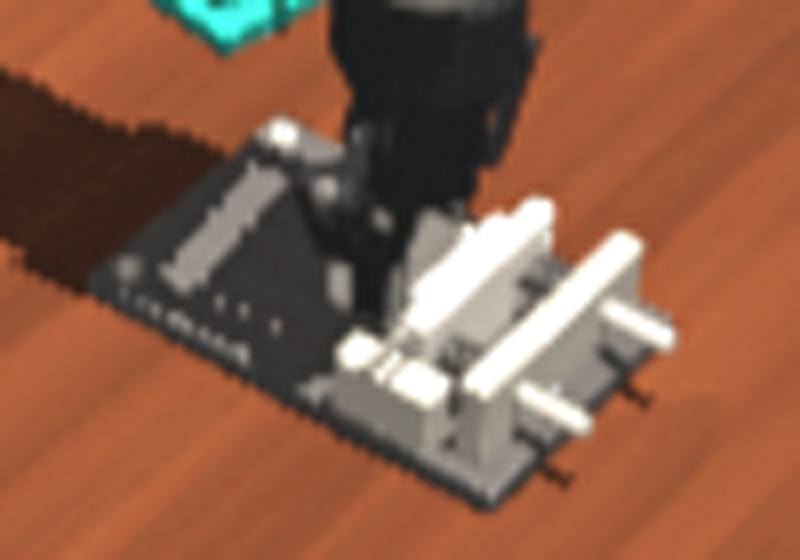

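The bracket's flange sits against the fence middle, and the pointer at about (395,345) lies between the ridges. The push is about 8.7 N, so I'll add a little to reach 10 N.

>>> jog_arm(
  increments=[
    {"dx": 0.01,"dy": 0,"dz": 0,"ax": 0,"ay": 0,"az": 0,"gripper": -1},
    {"dx": 0.015,"dy": 0,"dz": 0,"ax": 0,"ay": 0,"az": 0,"gripper": -1},
    {"dx": 0.015,"dy": 0,"dz": 0,"ax": 0,"ay": 0,"az": 0,"gripper": -1},
    {"dx": 0.015,"dy": 0,"dz": 0,"ax": 0,"ay": 0,"az": 0,"gripper": -1},
    {"dx": 0.015,"dy": 0,"dz": 0,"ax": 0,"ay": 0,"az": 0,"gripper": -1},
    {"dx": 0.015,"dy": 0,"dz": 0,"ax": 0,"ay": 0,"az": 0,"gripper": -1},
  ],
)

```text
time: 13.8
eef_pos: [0.576, 0.1881, 0.0436]
tcp_rot: [-0.007, 1.0, -0.0, -0.003]
contact_force: [-10.7, -0.0, 3.1]
opening: 0.37
finger_force: 60.7
```

Run:
```python
from h import *
F=[]
for i in range(6): cam('scene'); F.append(get_state()['contact_force'])
s=get_state(); print(np.mean(F,0),np.std(F,0),s['eef_pos'],s['finger_force'],np.abs(s['dq']).max())
f,P,T,n=cam('top')
q=P[150:200,205:270].reshape(-1,3); k=(q[:,2]>.05)&(q[:,1]>.15)&(q[:,1]<.235)&(q[:,0]<.635)
print('fence/bracket top x pts',np.percentile(q[k,0],[5,50,95]))
if 8<-np.mean(F,0)[0]<12: job.sign_off(); print('signed')
```

```text
[-10.52181314  -0.0991372    3.72543384] [0.52465483 0.39693203 0.31524185] [0.57597236 0.18812938 0.04356742] 60.71253061294556 0.0016407628878420657
fence/bracket top x pts [0.47935978 0.54304895 0.60113015]
the job is handed in; nothing more can be done
signed
```

The job is handed in: the gripper is still holding the bracket on the steel jig's bed, with its flange pressed against the middle of the fence at about 10.5 N and the pointer between the ridges; I don't yet know how it was judged.

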